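Load a wafer cassette through the covered port of a tubing welder

TASK

Make the tubing welder ready: swing the dust cover on its sloping deck right aside on its pin so that the cassette port is open, then take the full wafer cassette from the bench (not the empty one), enter it at the port, magazine end first, and slide it along the guide until it is fully home against the end, and let go of it. Leave the cover open, keep the cassette's open top upward so that no wafers fall out, and leave the empty cassette and the other things on the bench where they are.

Things in the scene. Friction and masses are not known exactly. Their poses are not given: they have to be found in the camera images.
- welder: Tubing welder, fixed: white wedge-shaped machine 255 wide (y) x 248 deep (x) x 145 high (mm), origin in the centre of its underside. It stands roughly side-on to the robot: its own -x side, the front, looks about to the robot's left. Its deck rises from 45 mm above the bench at the front to 145 mm at 30 degrees, then a level top. Left and right below are as one faces its front.
- cover (a joint): Angle (rad) of the dust cover about its pin: 0 = shut over the port; it opens in the deck's plane from pointing down the slope, through pointing left (1.57), to left and up the slope (stop at 2.1). Plate 104 x 29 x 4 mm, 12 to 16 mm above the deck, with a skirt that shuts the guide's mouth. It stays where it is left (1 N at the knob moves it). A held cassette passes it from about 1.7.
- cover_knob (a point): Middle of the black thumb knob on the free end of the cover, 80 mm from the pin: a cylinder 16 mm in diameter, square to the deck, from 16 mm (the plate's top) to 40 mm above the deck; this point is 28 mm above the deck. The axes turn with the cover.
- cover_pin (a point): Point on the axis of the cover's pin, 28 mm above the deck (level with cover_knob). The pin stands square to the deck, 46 mm up the slope from the guide's middle line. Axes as for port_mouth.
- port_mouth (a point): Middle of the mouth of the cassette guide, on the deck's surface. Its axes are the deck's: x up the slope, y left along the deck (out of the mouth), z square out of the deck. The deck reaches 85 mm down and 115 mm up the slope and 113 mm to the left of it. The guide runs from here along -y, is open only here, flared over its first 14 mm, and closed 74 mm inside.
- grip_home (a point): Where cassette_grip lies, with parallel axes, once the cassette is fully home (front against the closed end): 11 mm inside the mouth, 26 mm above the deck. Axes as for port_mouth. The guide is an aluminium channel on the deck: inner width 48 mm; lips 7.5 to 10.5 mm above the deck with a 36 mm slot between; from 38 mm inside roofed by the weld head (top 49 above the deck).
- cassette_grip (a point): Centre of the full cassette's grip rib. Grey plastic: base plate 44 (x) x 76 (y) x 5 mm, which runs under the guide's lips; on it an open-topped magazine 30 x 42 x 24 full of copper wafers (front, -y) and the rib, 14 (x) x 24 (y), 5 to 46 mm above the underside. Point: 26 mm above the underside, 63 mm behind the front edge. x across, y to the rear, z up. Goes in front first. 60 to 130 g.
- cassette_front (a point): Point over the middle of the full cassette's front edge (the magazine end, which goes into the guide first): 26 mm above the underside and 63 mm ahead (-y) of cassette_grip, same axes. Fully home it is 74 mm inside the mouth.
- empty_grip (a point): The same point and axes on the empty cassette, of the same form and size but with nothing in its magazine. To be left alone.
- flask: Clear bottle 66 mm wide, 150 mm high, centre of its underside. Bystander.
- jar: Small amber jar 44 mm wide, 50 mm high, centre of its underside. Bystander.
- marker: Black marker pen lying along its x, 124 mm long, 14 mm thick. Bystander.
- tube_rack: White tube rack 70 x 130 mm, 76 mm high with its capped tubes, centre of its underside. Bystander.
- clamp: Steel tube clamp like a pair of scissors lying flat, 150 x 80 x 8 mm. Bystander.
Things that resemble listed ones, but are neither listed nor needed, are in the scene too. Leave any purple look-alike of the part that bears cassette_grip alone.

How it is judged:
On the way, in this order (a step that is already met when the one before it is completed fails the run):
1. the dust cover is swung aside, clear of the port (value of joint cover above 1.4 rad), for 0.2 s.
2. the full cassette has entered the guide at its mouth, magazine end first (y of cassette_grip in the frame of grip_home between 0.005 and 0.055 m and x of cassette_grip in the frame of grip_home between -0.006 and 0.006 m and z of cassette_grip in the frame of grip_home between -0.006 and 0.006 m and y of cassette_front in the frame of grip_home below -0.005 m), for 0.02 s.
At the end, for the whole second after the job is handed in: The cover stands at least 1.4 rad open; the full cassette lies at rest in the guide under its lips, magazine end first (that end 55 mm or more inward of the rib's place), within 4 mm of fully home, within 5 mm across and in height and flat to 0.12 rad; it has been let go (value of joint cover above 1.4 rad and y of cassette_grip in the frame of grip_home between -0.005 and 0.004 m and x of cassette_grip in the frame of grip_home between -0.005 and 0.005 m and z of cassette_grip in the frame of grip_home between -0.005 and 0.005 m and angle between the z axis of cassette_grip and the z axis of grip_home, either way round below 0.12 rad and linear speed of cassette below 0.02 m/s and y of cassette_front in the frame of grip_home below -0.055 m); the robot touches nothing.
It fails at once if the full cassette is tipped more than about 52 degrees, so that wafers fall out (angle between cassette_grip's own z axis and vertical above 0.9 rad).
It fails at once if the empty cassette or another thing on the bench is shifted by more than 30 mm (distance of any of empty_grip, flask, jar, marker, tube_rack, clamp from where it was at the start of the episode above 0.03 m).
It also fails if it takes over 58 s, if anything falls off the work surface, if the arm or the gripper's body presses on something with over 40 N, if the wrist force passes 120 N, or if a joint passes its speed limit or range.

ROBOT

A 7-joint arm with a two-finger parallel gripper is mounted at the origin on the work surface. World frame = base frame: x ahead of the robot, y to its left, z up, the work surface at z = 0. Lengths are in m, angles in rad, forces in N, time in s.
With the tool pointing down it reaches from about 0.4 to 0.85 m from the base axis. Payload 10.4 kg.
Tool frame: the origin (TCP) lies on the centre line of the jaws, within the pads' length; the fingertips stand 17 mm ahead of it and the grasp point (between the pads) lies 2 mm behind it (manip.tcp_to_tips is the distance from the TCP to the fingertips, in m); z points along the fingers, x is the direction in which the jaws open and shut, and the axes are right-handed (so a half turn about z gives the same grasp; the last joint's range is limited). The gripper opens to 85 mm and grips with 20 to 120 N. Pads are 22 mm wide; open, the fingers measure 114 mm over their backs; the gripper's body (76 mm by 85 mm) begins 54 mm behind the grasp point. The pads swing forward as they close: fully open they stand 13 mm farther back than shut.
Start: joints at [1.162, 0.332, -0.065, 1.46, 0.022, 1.35, -0.088], TCP at [0.235, -0.579, 0.248] pointing down, gripper open.
Joint ranges: [-2.6, 2.6], [-0.5, 2.12], [-1.47, 1.34], [0.16, 2.42], [-1.27, 4.41], [0.06, 2.06], [-2.6, 2.6]. Speed limits (rad/s): [2.22, 2.22, 2.79, 2.79, 3.14, 3.14, 3.14].

INTERFACE

Orientations are given as a unit quaternion [x, y, z, w].
In Python, from workcell import manip gives the robot as it stands.
- The arm moves only by the shell command python3 -m pendant 'ROWS' [FORCE]. ROWS is JSON, a list of rows, each a list of 3 entries, a list of its own where there are three numbers: the shift along the world's x, y, z in cm, then the turn, a rotation vector about the world's x, y, z in degrees, then the closure in counts, from 0 (fully open) to 255 (shut). A call has 1 to 12 rows; each row shifts and turns the pose as measured when the row begins; what a row does not reach is not made up. A row lasts 1/8 s, in which the tool goes at most 62.5 mm and 10.7 degrees, less where a joint would pass 70% of its speed; a pose out of reach is approached as far as the arm can. A call is refused whole if a number of a shift passes 6.25 or a number of a turn 10.7, either way. A call with a gripper value outside its range is refused whole. The fingers move at their own pace and stop on an object; FORCE is the grip in N (left out, the last holds). Time passes only in rows, so rows that do not move let the fingers close. It gives the time, the measured TCP pose, the force and the opening at its end, in the units of the state.
- manip.get_obs(): the state, without advancing time (a new reading comes with each control period).
- manip.camera(name): name is "scene" or "top" or "wrist"; returns a dict with "pixels" (384x512x3 uint8, red, green, blue), "range_z" (384x512 float32, m along the optical axis (not along the pixel's ray), 0 where there is no reading), "K" (3x3 intrinsics, pixels), "origin" and "rotation" of the camera in the world; the wrist camera has in their place "hand_eye" (4x4, takes a point from camera to tool coordinates, whose origin is the TCP and whose axes are the tool frame's). Camera axes: x right, y down, z forward; pixel columns grow to the right and rows downward; lengths in m; the calibration is good to about 2 mm. A picture is of the moment at which its call begins: read the wrist's pose just before it.
- manip.hand_in(): hands the job in, once; it reports no verdict.
The state is a dict: "clock": time; "joint_pos": joint angles; "joint_velocities": joint speeds; "tau": joint torques, N m; "position": TCP position; "ee_rot": TCP orientation; "ft_force": force on the tool from outside, world axes, zero at the start; "torque": the same for the moment, N m; "grip_width": opening from 0.0 (shut) to 1.0 (fully open).
Only numpy, scipy, OpenCV 4.12 (cv2) and the standard library are available. Lean on these libraries where they do the work, as an engineer would, in place of code of your own. Each camera call takes 0.05 s, during which the arm holds its last target.

## Working session

There is one attempt and no reset: what is moved stays moved. The work goes in short steps, Python scripts to look and compute and a shell command to move; the robot and the scene stay as the last step left them, time stands still between calls to the robot, and variables do not carry over. Pictures are saved under pics/ and viewed, and the job is handed in when it is done.

```bash
mkdir -p pics; ls
cat > h.py <<'E'
import numpy as np, cv2
from workcell import manip
from scipy.spatial.transform import Rotation as R
def cam(n):
    o=manip.get_obs(); c=manip.camera(n)
    if n=='wrist':
        T=np.eye(4);T[:3,:3]=R.from_quat(o['ee_rot']).as_matrix();T[:3,3]=o['position']
        M=T@np.array(c['hand_eye'])
    else:
        M=np.eye(4);M[:3,:3]=np.array(c['rotation']) if np.array(c['rotation']).shape==(3,3) else R.from_quat(c['rotation']).as_matrix();M[:3,3]=c['origin']
    z=c['range_z'];K=np.array(c['K']);v,u=np.mgrid[:z.shape[0],:z.shape[1]]
    p=np.stack([(u-K[0,2])/K[0,0]*z,(v-K[1,2])/K[1,1]*z,z],-1)
    P=p@M[:3,:3].T+M[:3,3]; P[z==0]=np.nan
    return c['pixels'],P,M,K
def save(n,img,s=1.5): cv2.imwrite('pics/'+n,cv2.resize(img[:,:,::-1],None,fx=s,fy=s,interpolation=cv2.INTER_CUBIC))
E
python3 - <<'E'
from h import *
print(manip.get_obs())
for n in('scene','top','wrist'):
    im,P,M,K=cam(n); save(n+'0.png',im); np.savez(n+'0.npz',im=im,P=P,M=M,K=K); print(n,M.round(3).tolist(),K.tolist())
E
```

```text
pics
{'clock': 0.0, 'joint_pos': array([ 1.16239125,  0.33292575, -0.06472232,  1.46093778,  0.0215911 ,
        1.34988083, -0.0885397 ]), 'joint_velocities': array([-2.61862713e-04,  2.20108648e-03, -8.35403636e-04, -9.06013545e-05,
       -6.84943045e-04, -6.25041156e-04, -2.22893200e-03]), 'tau': array([ 1.49615717e-04, -6.25445008e+01,  4.89232969e-02, -3.91606665e+01,
        1.59991969e-02,  9.91957553e-03, -9.03015177e-06]), 'position': array([ 0.23507221, -0.57873529,  0.247484  ]), 'ee_rot': array([ 8.29549504e-01, -5.58432709e-01, -6.17626018e-04, -3.85861310e-04]), 'ft_force': array([0.15264391, 0.18023094, 0.75007307]), 'torque': array([-0.0389096 ,  0.02586139,  0.02619228]), 'grip_width': 1.0010334453926417}
scene [[0.293, 0.816, -0.498, 1.026], [0.956, -0.252, 0.15, 0.009], [-0.004, -0.52, -0.854, 0.849], [0.0, 0.0, 0.0, 1.0]] [[372.3054872228494, 0.0, 264.86253172983805], [0.0, 372.3054872228494, 191.26427480564985], [0.0, 0.0, 1.0]]
top [[-0.032, -0.977, 0.211, 0.392], [-0.999, 0.033, -0.002, 0.106], [-0.005, -0.211, -0.977, 1.09], [0.0, 0.0, 0.0, 1.0]] [[351.91077408055986, 0.0, 257.0040958785626], [0.0, 351.91077408055986, 194.74825546506], [0.0, 0.0, 1.0]]
wrist [[0.376, -0.881, -0.288, 0.309], [-0.927, -0.358, -0.116, -0.55], [-0.001, 0.311, -0.951, 0.373], [0.0, 0.0, 0.0, 1.0]] [[276.24362294615213, 0.0, 258.3164925689866], [0.0, 276.24362294615213, 189.15429308570003], [0.0, 0.0, 1.0]]
```

View pics/scene0.png

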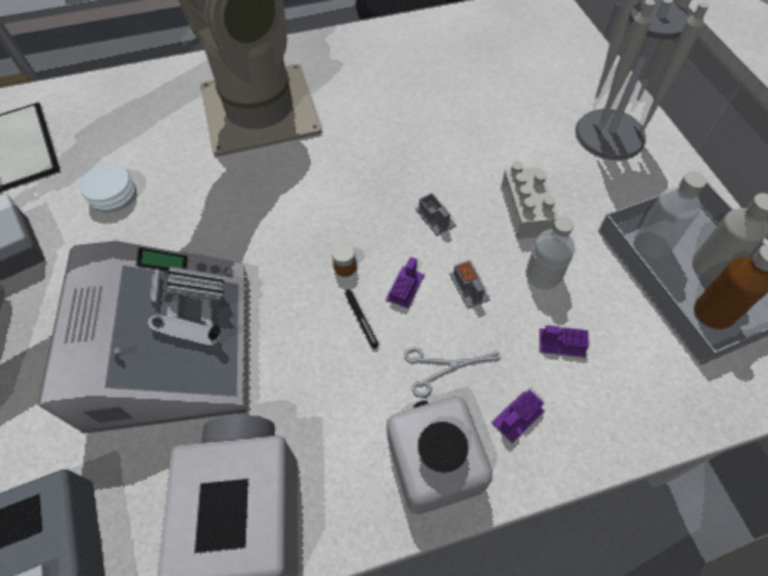

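View pics/top0.png

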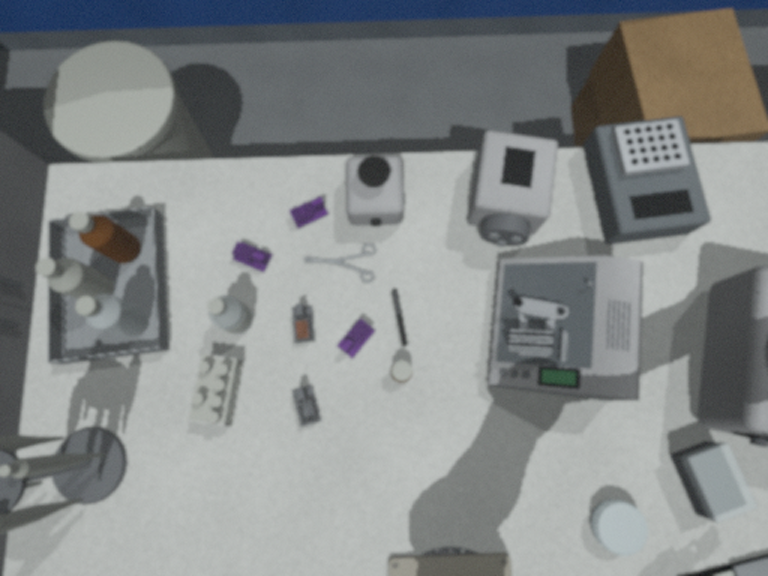

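Run:
```python
from h import *
d=np.load('top0.npz');im=d['im'];s=np.load('scene0.npz')['im']
a=cv2.resize(im[190:290,180:280],(400,400),interpolation=cv2.INTER_CUBIC);b=cv2.resize(im[170:270,325:425],(400,400),interpolation=cv2.INTER_CUBIC)
c=cv2.resize(s[120:220,260:360],(400,300*4//3),interpolation=cv2.INTER_CUBIC);e=cv2.resize(s[150:270,60:180],(400,400),interpolation=cv2.INTER_CUBIC)
save('crop0.png',np.vstack([np.hstack([a,b]),np.hstack([c,e])]),0.74)
```

```text
(no output)
```

View pics/crop0.png

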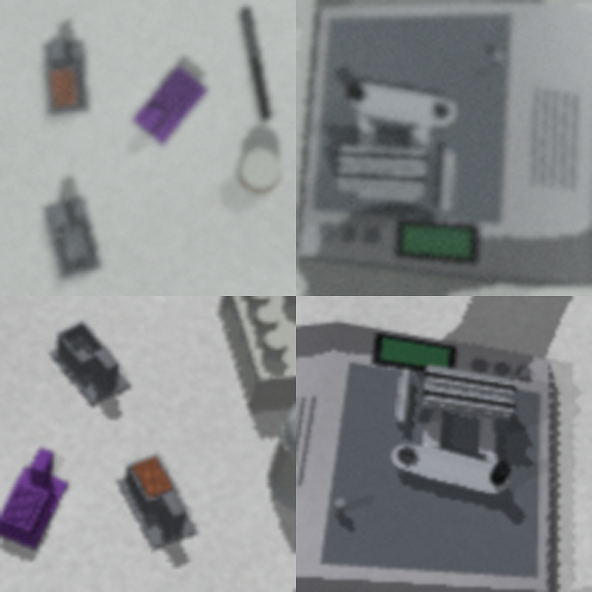

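View pics/wrist0.png

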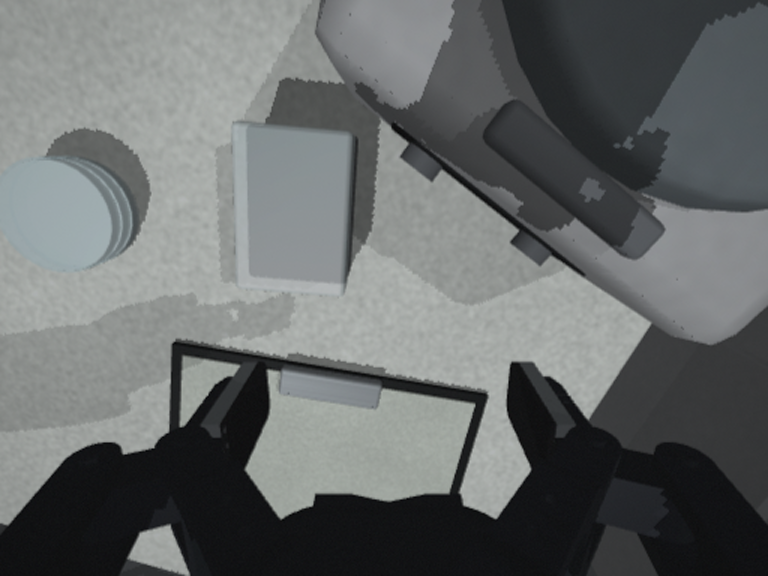

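Run:
```python
from h import *
print(manip.tcp_to_tips)
for n,pts in (('top',{'full mag':(201,219),'rib':(201,207),'empty':(204,269),'deckA':(370,190),'deckB':(385,235),'deckC':(337,190),'topface':(412,220),'knob':(344,198),'pinend':(372,207),'bench':(240,300)}),('scene',{'full mag':(311,180),'knob':(142,221),'deckA':(120,245),'deckB':(90,240),'pin':(104,214)})):
    d=np.load(n+'0.npz');P=d['P']
    for k,(u,v) in pts.items(): print(n,k,np.nanmedian(P[v-1:v+2,u-1:u+2].reshape(-1,3),0).round(4), P[v,u].round(4))
# deck plane
    Q=P.reshape(-1,3)
    m=(Q[:,0]>.2)&(Q[:,0]<.75)&(Q[:,1]>-.5)&(Q[:,1]<.05)&(Q[:,2]>.06)&(Q[:,2]<.135)
    Q=Q[m];rng=np.random.default_rng(0);best=0
    for _ in range(3000):
        a=Q[rng.choice(len(Q),3)];nn=np.cross(a[1]-a[0],a[2]-a[0]);nn/=np.linalg.norm(nn)+1e-12
        if abs(nn[2])<.7 or abs(nn[2])>.95: continue
        i=abs((Q-a[0])@nn)<.0025
        if i.sum()>best: best=i.sum();bi=i
    I=Q[bi];c=I.mean(0);nn=np.linalg.svd(I-c)[2][2];nn*=np.sign(nn[2])
    print(n,'plane',nn,c,best,'tilt',np.degrees(np.arccos(nn[2])),'yaw of downslope',np.degrees(np.arctan2(nn[1],nn[0])), I.min(0),I.max(0))
```

```text
0.017
top full mag [0.5524 0.2774 0.0265] [0.5531 0.2775 0.0222]
top rib [0.5862 0.2739 0.045 ] [0.5862 0.2739 0.045 ]
top empty [0.4032 0.2707 0.007 ] [0.4032 0.2708 0.0058]
top deckA [ 0.6095 -0.2218  0.1016] [ 0.6095 -0.2219  0.1006]
top deckB [ 0.4768 -0.242   0.1254] [ 0.4769 -0.242   0.1252]
top deckC [ 0.623  -0.1387  0.0516] [ 0.623  -0.1379  0.0542]
top topface [ 0.5132 -0.3114  0.1456] [ 0.5131 -0.3117  0.1456]
top knob [ 0.5876 -0.1462  0.1033] [ 0.5874 -0.1436  0.1066]
top pinend [ 0.5554 -0.2141  0.1245] [ 0.5554 -0.2141  0.1263]
top bench [ 3.093e-01  1.646e-01 -3.000e-04] [ 0.3091  0.1648 -0.0035]
top plane [0.08512825 0.49255915 0.86610546] [ 0.54544451 -0.21224898  0.10232709] 2859 tilt 29.99082502137945 yaw of downslope 80.19452080899494 [ 0.4067515  -0.29025177  0.06001193] [ 0.74445558 -0.11786568  0.13499877]
scene full mag [0.5517 0.2776 0.0308] [0.5517 0.2776 0.0308]
scene knob [ 0.5875 -0.1453  0.1078] [ 0.5875 -0.1454  0.1083]
scene deckA [ 0.6215 -0.203   0.0906] [ 0.6215 -0.2031  0.0897]
scene deckB [ 0.6075 -0.2539  0.1213] [ 0.6084 -0.2539  0.1221]
scene pin [ 0.558  -0.2187  0.1285] [ 0.5579 -0.2185  0.1288]
scene plane [0.08376902 0.49086225 0.86720067] [ 0.56915296 -0.21432647  0.10224475] 4779 tilt 29.865048600099854 yaw of downslope 80.31537978379204 [ 0.40801659 -0.28905828  0.06004002] [ 0.72933874 -0.11566311  0.13499524]
```

```bash
cat >> h.py <<'E'
def deck(psi=80.2):
    p=np.radians(psi);s,c=.5,np.sqrt(.75)
    x=np.array([-c*np.cos(p),-c*np.sin(p),s]);y=np.array([np.sin(p),-np.cos(p),0]);z=np.array([s*np.cos(p),s*np.sin(p),c])
    return np.stack([x,y,z],1)
O0=np.array([0.55,-0.2128,0.1022])
E
python3 - <<'E'
from h import *
D=deck();out=[]
for n in('top','scene'):
    d=np.load(n+'0.npz');P=d['P'];im=d['im'];q=(P-O0)@D
    # color ortho & height, 1mm res 2px/mm; x up-slope -> right, y -> up ; window ±130
    H=np.full((260,260),np.nan);C=np.zeros((260,260,3),np.uint8)
    qq=q.reshape(-1,3);cc=im.reshape(-1,3);ok=np.isfinite(qq).all(1)&(abs(qq[:,:2])<.128).all(1)&(qq[:,2]>-.04)&(qq[:,2]<.1)
    qq=qq[ok];cc=cc[ok];o=np.argsort(qq[:,2]);qq=qq[o];cc=cc[o]
    for a,b in zip(qq,cc):
        i=int(130-a[1]*1000);j=int(130+a[0]*1000);H[i-1:i+2,j-1:j+2]=a[2];C[i-1:i+2,j-1:j+2]=b
    hh=np.nan_to_num(np.clip((H+.01)/.07,0,1));hm=cv2.applyColorMap((hh*255).astype(np.uint8),cv2.COLORMAP_JET)[:,:,::-1]
    for k in range(0,260,20): 
        C[k,:6]=255;C[-6:,k]=255
    out.append(np.hstack([C,hm]))
    m=abs(qq[:,2])<.0025
    print(n,'deck z med',np.median(qq[m][:,2]))
save('ortho0.png',np.vstack(out),1.15)
E
```

```text
top deck z med -9.275815773941717e-05
scene deck z med 0.000502068496041199
```

View pics/ortho0.png

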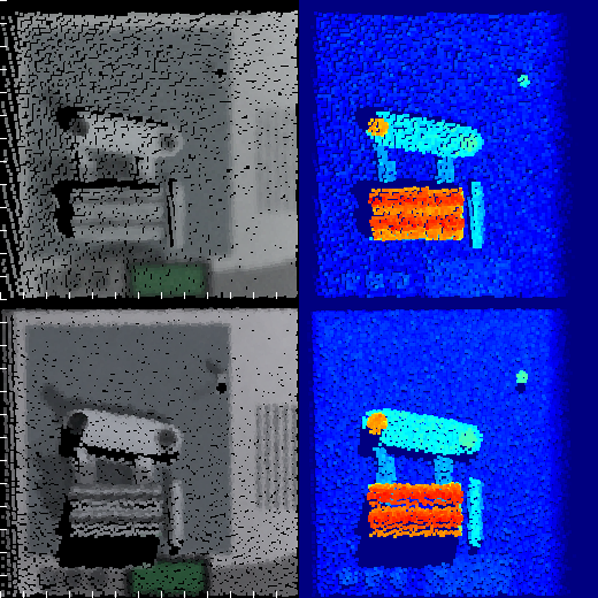

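Run:
```python
from h import *
D=deck()
for n in('top','scene'):
    d=np.load(n+'0.npz');q=((d['P']-O0)@D).reshape(-1,3)*1000;c=d['im'].reshape(-1,3);ok=np.isfinite(q).all(1)&(abs(q)<128).all(1);q=q[ok];c=c[ok]
    q[:,2]-=0 if n=='top' else .5
    def s(name,m): print(n,name,m.sum(),'med',np.median(q[m],0).round(1),'lo',np.percentile(q[m],3,axis=0).round(1),'hi',np.percentile(q[m],97,axis=0).round(1))
    X,Y,Z=q.T
    s('knob',(Z>36)&(Z<44)&(X<-45)&(Y>0)); 
    s('plate',(Z>12.5)&(Z<19)&(Y>-25)&(Y<40)&(X<45))
    m=(Z>12.5)&(Z<19)&(Y>-20)&(Y<25)&(X<45)&(X>-62);a=q[m][:,:2];r=cv2.minAreaRect(a.astype(np.float32));print(r)
    s('lips',(Z>6)&(Z<11.8)&(Y>-40)&(Y<-18)&(X>-62)&(X<5))
    s('lipL',(Z>6)&(Z<11.8)&(Y>-40)&(Y<-18)&(X<-30)&(X>-62))
    s('lipR',(Z>6)&(Z<11.8)&(Y>-40)&(Y<-18)&(X>-30)&(X<5))
    s('head',(Z>44)&(Z<54)&(Y<-30)); s('pinboss',(Z>18)&(Z<30)&(X>5)&(X<30)&(abs(Y)<30))
    dk=abs(Z)<2.5; s('deck+frame',dk)
    for yy in (60,80): 
        m=dk&(abs(Y-yy)<10); print('x ext',np.percentile(X[m],[.3,99.7]))
    m=dk&(abs(X+29)<10);print('y ext',np.percentile(Y[m],[.3,99.7]))
```

```text
top knob 25 med [-60.5  19.5  39.3] lo [-68.2  13.6  37.1] hi [-54.   25.8  41.8]
top plate 274 med [-20.7  11.   15.3] lo [-59.7  -4.8  12.9] hi [24.8 29.1 18.4]
((-16.902385711669922, 3.711740493774414), (40.609432220458984, 88.10488891601562), 84.68283081054688)
top lips 30 med [ -7.4 -23.3   9.5] lo [-59.4 -26.9   6.4] hi [  3.9 -18.5  11.3]
top lipL 13 med [-52.6 -23.2   8.7] lo [-59.4 -26.5   6.3] hi [-47.  -20.1  10.6]
top lipR 17 med [ -1.9 -23.8  10.7] lo [ -9.3 -27.1   7.4] hi [  3.9 -18.5  11.5]
top head 248 med [-28.  -57.8  46.5] lo [-64.4 -69.7  44.2] hi [ 10.  -38.1  50.3]
top pinboss 22 med [16.4  5.7 21.1] lo [ 5.9 -1.4 18.1] hi [23.1 18.3 22.1]
top deck+frame 4062 med [11.4  3.8 -0.1] lo [-107.5 -121.5   -2.3] hi [ 86.9 110.9   2.2]
x ext [-112.65019259   92.03118435]
x ext [-113.73041122   93.50120223]
y ext [-126.75958139  115.00957896]
scene knob 39 med [-62.2  21.7  39.5] lo [-69.   14.1  37.4] hi [-55.9  28.7  42.1]
scene plate 465 med [-20.7  14.9  15.6] lo [-66.3  -2.5  13. ] hi [23.9 31.3 18.2]
((-16.486169815063477, 6.723386764526367), (43.983943939208984, 87.03117370605469), 77.01616668701172)
scene lips 94 med [-47.1 -28.2   9.6] lo [-60.9 -38.9   6.7] hi [  1.9 -19.   11.5]
scene lipL 48 med [-53.9 -28.5   9.7] lo [-61.2 -38.8   7. ] hi [-47.2 -19.7  11.4]
scene lipR 46 med [ -4.7 -28.1   9.4] lo [-10.1 -39.1   6.7] hi [  2.9 -18.9  11.4]
scene head 355 med [-28.3 -49.   46.5] lo [-66.1 -67.5  44.3] hi [  9.  -36.3  49.5]
scene pinboss 35 med [16.7  7.9 20.3] lo [ 7.   1.2 18.2] hi [22.9 16.3 21.3]
scene deck+frame 6825 med [ 9.3 32.7  0.2] lo [-109.2 -118.6   -2.1] hi [ 85.5 115.1   2.2]
x ext [-114.86030779   90.35817413]
x ext [-115.99235187   89.27793786]
y ext [-127.03115409  119.05337974]
```

Run:
```python
from h import *
D=deck()
Q=np.vstack([np.load(n+'0.npz')['P'].reshape(-1,3) for n in('top','scene')])
for y0 in np.arange(-.7,.1,.1):
    print(round(y0,2),[ (lambda m: round(float(np.percentile(Q[m][:,2],99)),2) if m.sum()>3 else None)((Q[:,1]>y0)&(Q[:,1]<y0+.1)&(Q[:,0]>x)&(Q[:,0]<x+.1)) for x in np.arange(.1,.9,.1)])
T=D@np.diag([1,-1,-1]);o=manip.get_obs();R0=R.from_quat(o['ee_rot'])
print('rot err deg',(R.from_matrix(T)*R0.inv()).as_rotvec(degrees=True))
k=O0+D@np.array([-.0613,.0205,.035]);print('knob TCP goal',k, 'above 60', k+D[:,2]*.06, D.round(3).tolist())
for n in('top','scene'):
    P=np.load(n+'0.npz')['P'];im=np.load(n+'0.npz')['im'].astype(int)
    m=(abs(P[...,0]-.565)<.06)&(abs(P[...,1]-.275)<.045)&(P[...,2]>.004)
    q=P[m];print(n,'cassette',len(q),q.min(0),q.max(0),'rib',np.median(q[q[:,2]>.038],0),(q[:,2]>.038).sum(), cv2.minAreaRect(q[:,:2].astype(np.float32)*1000))
    r=q[q[:,2]>.038];print(r.min(0),r.max(0))
```

```text
-0.7 [0.0, 0.0, 0.0, None, None, 0.01, 0.01, 0.0]
-0.6 [0.08, 0.08, 0.18, 0.18, 0.18, 0.17, 0.09, 0.11]
-0.5 [0.07, 0.08, 0.16, 0.0, 0.0, 0.0, 0.09, 0.11]
-0.4 [0.05, 0.04, 0.15, 0.15, 0.15, 0.15, 0.09, 0.11]
-0.3 [0.04, 0.0, 0.14, 0.15, 0.15, 0.15, 0.12, 0.12]
-0.2 [0.01, 0.0, 0.0, 0.15, 0.14, 0.09, 0.12, 0.13]
-0.1 [0.01, 0.0, 0.0, 0.05, 0.0, 0.0, 0.12, 0.12]
-0.0 [0.01, 0.0, 0.0, 0.05, 0.02, 0.01, 0.09, 0.12]
rot err deg [-30.26942487  -3.26542207 -31.16531591]
knob TCP goal [ 0.5822155  -0.14673196  0.10186089] above 60 [ 0.58732179 -0.11716972  0.15382241] [[-0.147, 0.985, 0.085], [-0.853, -0.17, 0.493], [0.5, 0.0, 0.866]]
top cassette 297 [0.50502708 0.23057755 0.00401856] [0.6224065  0.31785969 0.04945375] rib [0.59200841 0.27724945 0.04493344] 38 ((559.7344970703125, 270.6581115722656), (117.22355651855469, 75.4277114868164), 24.1618709564209)
[0.58025825 0.27064126 0.03805069] [0.60240616 0.28624649 0.04945375]
scene cassette 420 [0.51112258 0.23187592 0.0040294 ] [0.6067517  0.31642488 0.04878508] rib [0.59576589 0.27831316 0.04539259] 57 ((563.9478759765625, 286.18212890625), (83.84720611572266, 88.26183319091797), 16.67793846130371)
[0.58059372 0.27106466 0.03872945] [0.60586233 0.2872529  0.04878508]
```

```bash
python3 -m pendant '[[[1,1,4],[0,0,0],140],[[3.5,4.5,1],[-3,-0.3,-3.1],140],[[3.5,4.8,0],[-3,-0.3,-3.1],140],[[3.5,4.8,0],[-3,-0.3,-3.1],140],[[3.5,4.8,0],[-3,-0.3,-3.1],140],[[3.5,4.8,0],[-3,-0.3,-3.1],140],[[3.5,4.8,0],[-3,-0.3,-3.1],140],[[3.5,4.8,0],[-3,-0.3,-3.1],140],[[3.5,4.8,0],[-3,-0.3,-3.1],140],[[3.5,4.8,0],[-3,-0.3,-3.1],140],[[3.5,4.8,0],[-3,-0.3,-3.1],140]]' 20
cat > st.py <<'E'
from h import *
import sys
# args: target in deck coords mm (rel O0); prints error
def st(t,relTCP=True):
    D=deck();o=manip.get_obs();p=np.array(o['position']);T=D@np.diag([1,-1,-1])
    g=O0+D@(np.array(t)/1000)
    print('clk %.2f'%o['clock'],'deckpos mm',(D.T@(p-O0)*1000).round(1),'need cm',((g-p)*100).round(2),'rot',(R.from_matrix(T)*R.from_quat(o['ee_rot']).inv()).as_rotvec(degrees=True).round(2),'F',np.round(o['ft_force'],1),'w',round(o['grip_width'],3),'j',np.round(o['joint_pos'],2))
if __name__=='__main__': st([float(a) for a in sys.argv[1:4]])
E
python3 st.py -61 20 95
```

```text
clock: 1.52
position: [0.5984, -0.0806, 0.2989]
ee_rot: [-0.61, 0.747, -0.173, -0.201]
ft_force: [1.5, -0.8, 0.9]
grip_width: 0.45
clk 1.52 deckpos mm [-21.6  25.2 239.6] need cm [ -1.16  -3.67 -14.49] rot [0.91 0.62 1.52] F [ 1.5 -0.8  0.9] w 0.45 j [ 0.21  0.4  -0.56  1.41  0.68  1.67 -2.14]
```

```bash
python3 -m pendant '[[[-0.4,-1.2,-4.8],[0.3,0.2,0.5],140],[[-0.4,-1.2,-4.8],[0.3,0.2,0.5],140],[[-0.4,-1.2,-4.8],[0.3,0.2,0.5],140],[[0,0,0],[0,0,0],140]]'
python3 st.py -61 20 35
python3 - <<'E'
from h import *
im,P,M,K=cam('wrist');save('w1.png',im);np.savez('w1.npz',im=im,P=P,M=M)
E
```

```text
clock: 2.02
position: [0.5884, -0.1078, 0.1481]
ee_rot: [-0.628, 0.735, -0.165, -0.196]
ft_force: [1.1, -0.7, 1.4]
grip_width: 0.448
clk 2.02 deckpos mm [-72.3  20.   94.8] need cm [-0.67 -3.91 -4.61] rot [-0.31 -0.16 -0.71] F [ 1.1 -0.7  1.4] w 0.448 j [ 0.26  0.49 -0.54  1.62  0.72  1.4  -2.22]
```

View pics/w1.png

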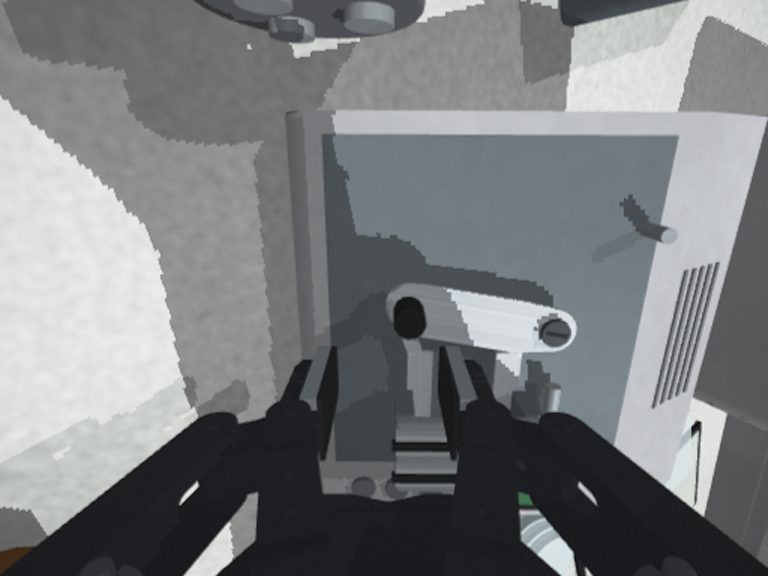

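Run:
```python
from h import *
D=deck();d=np.load('w1.npz');q=((d['P']-O0)@D)*1000
def s(name,m):
    print(name,m.sum(),np.median(q[m],0).round(1),np.percentile(q[m],3,axis=0).round(1),np.percentile(q[m],97,axis=0).round(1))
X,Y,Z=q[...,0],q[...,1],q[...,2];v,u=np.mgrid[:384,:512];box=(v<235)
s('knobtop',box&(Z>36)&(Z<44)&(X<-40)&(X>-85)&(Y>0)&(Y<40))
s('pin',box&(Z>18)&(Z<30)&(X>0)&(X<35)&(Y>-15)&(Y<30))
s('deck',box&(abs(Z)<4)&(abs(X)<70)&(Y>30)&(Y<100))
m=box&(abs(Z)<4)&(abs(X)<70);print('y',np.nanpercentile(Y[m],99.7))
I=d['P'][box&(abs(Z)<4)&(abs(X)<70)&(Y>40)&(Y<100)];n=np.linalg.svd(I-I.mean(0))[2][2];print(n*np.sign(n[2]),D[:,2])
```

```text
knobtop 370 [-60.9  21.4  39.2] [-67.3  14.1  36.8] [-54.4  28.1  40.4]
pin 272 [17.6  7.8 19.3] [11.   0.8 18.3] [24.5 14.4 20.4]
deck 15480 [-0.3 67.8  0.2] [-65.8  32.5  -1.1] [65.4 98.2  1.4]
y 118.22871026219319
[0.08098184 0.49340248 0.86602306] [0.08510475 0.49270395 0.8660254 ]
```

```bash
python3 -m pendant '[[[-0.06,-0.98,0.57],[-0.3,-0.2,-0.7],140],[[0,0,0],[0,0,0],140],[[-0.17,-0.98,-1.7],[0,0,0],140],[[-0.17,-0.98,-1.7],[0,0,0],140]]'
python3 st.py -61 21 35
```

```text
clock: 2.58
position: [0.5898, -0.1358, 0.1284]
ee_rot: [-0.621, 0.74, -0.172, -0.192]
ft_force: [0.1, 0.1, -0.2]
grip_width: 0.447
clk 2.58 deckpos mm [-58.5  26.1  64. ] need cm [-0.71 -1.13 -2.64] rot [-0.02  0.96 -0.1 ] F [ 0.1  0.1 -0.2] w 0.447 j [ 0.29  0.5  -0.52  1.65  0.75  1.34 -2.23]
```

```bash
python3 -m pendant '[[[-0.7,0.2,-0.5],[0,0.9,0],140],[[0,-0.7,-1],[0,0,0],140],[[0,0,0],[0,0,0],140]]'
python3 st.py -61 21 35
```

```text
clock: 2.95
position: [0.5806, -0.1425, 0.1099]
ee_rot: [-0.623, 0.738, -0.165, -0.2]
ft_force: [-0.1, 0.3, 0.3]
grip_width: 0.449
clk 2.95 deckpos mm [-60.6  18.2  43.9] need cm [ 0.21 -0.46 -0.79] rot [-0.   -0.24 -0.02] F [-0.1  0.3  0.3] w 0.449 j [ 0.3   0.51 -0.51  1.67  0.76  1.32 -2.23]
```

```bash
python3 -m pendant '[[[0.2,-0.46,-0.79],[0,0,0],140],[[0,0,0],[0,0,0],140],[[0,0,0],[0,0,0],255],[[0,0,0],[0,0,0],255],[[0,0,0],[0,0,0],255],[[0,0,0],[0,0,0],255]]' 20
python3 st.py -61 21 35
```

```text
clock: 3.7
position: [0.5834, -0.1462, 0.1016]
ee_rot: [-0.623, 0.738, -0.165, -0.199]
ft_force: [1.8, 0.4, -2.2]
grip_width: 0.178
clk 3.70 deckpos mm [-62.1  21.6  35.2] need cm [-0.08 -0.09  0.04] rot [-0.08 -0.18 -0.1 ] F [ 1.8  0.4 -2.2] w 0.178 j [ 0.3   0.53 -0.51  1.67  0.77  1.31 -2.23]
```

```bash
cat > arc.py <<'E'
from h import *
import sys
D=deck();o=manip.get_obs();q=D.T@(np.array(o['position'])-O0)*1000;pin=np.array([17.3,7.5]);v=q[:2]-pin
th=np.arctan2(v[1],-v[0]);print('theta',th,'r',np.hypot(*v),'z',q[2])
st=float(sys.argv[1]);n=int(sys.argv[2]);prev=q
for i in range(n):
    t=th+st*(i+1);r=80;g=np.array([pin[0]-r*np.cos(t),pin[1]+r*np.sin(t),35.5]);print(round(t,2),(D@(g-prev)/10).round(2).tolist());prev=g
E
python3 arc.py .16 4
```

```text
theta 0.1758197523687416 r 80.61967174107579 z 35.16372090344302
0.34 [1.15, -0.52, 0.22]
0.5 [1.08, -0.64, 0.26]
0.66 [0.95, -0.78, 0.35]
0.82 [0.81, -0.89, 0.43]
```

```bash
python3 -m pendant '[[[1.15,-0.5,0.22],[0,0,0],255],[[1.08,-0.64,0.26],[0,0,0],255],[[0.95,-0.78,0.35],[0,0,0],255],[[0.8,-0.9,0.43],[0,0,0],255]]'
python3 arc.py .16 5
```

```text
clock: 4.2
position: [0.6264, -0.1722, 0.1126]
ee_rot: [-0.625, 0.737, -0.163, -0.196]
ft_force: [5.0, 3.1, -8.2]
grip_width: 0.178
theta 0.8098809198183267 r 84.06848821295091 z 35.5213998221858
0.97 [0.31, -1.18, 0.64]
1.13 [0.46, -1.05, 0.55]
1.29 [0.27, -1.1, 0.6]
1.45 [0.07, -1.11, 0.63]
1.61 [-0.14, -1.1, 0.64]
```

```bash
python3 -m pendant '[[[0.3,-1.18,0.64],[0,0,0],255],[[0.46,-1.05,0.55],[0,0,0],255],[[0.27,-1.1,0.6],[0,0,0],255],[[0.07,-1.11,0.63],[0,0,0],255]]'
python3 arc.py .15 5
```

```text
clock: 4.7
position: [0.6464, -0.2162, 0.1365]
ee_rot: [-0.628, 0.736, -0.166, -0.189]
ft_force: [5.6, -1.2, -8.0]
grip_width: 0.173
theta 1.4419301201119301 r 88.83820537568899 z 36.26706155325694
1.59 [-1.0, -1.02, 0.59]
1.74 [-0.29, -1.0, 0.6]
1.89 [-0.46, -0.94, 0.58]
2.04 [-0.62, -0.87, 0.55]
2.19 [-0.76, -0.77, 0.51]
```

```bash
python3 -m pendant '[[[-0.9,-0.8,0.5],[0,0,0],255],[[-0.4,-1.0,0.6],[0,0,0],255],[[-0.46,-0.94,0.58],[0,0,0],255]]'
python3 arc.py .15 3
```

```text
clock: 5.08
position: [0.6343, -0.2492, 0.1575]
ee_rot: [-0.627, 0.737, -0.171, -0.186]
ft_force: [0.3, 1.3, -4.2]
grip_width: 0.178
theta 1.911679119852471 r 86.74307741878212 z 37.17905573707408
2.06 [-1.25, -0.64, 0.29]
2.21 [-0.78, -0.75, 0.51]
2.36 [-0.91, -0.64, 0.45]
```

```bash
python3 -m pendant '[[[-0.8,-0.6,0.3],[0,0,0],255],[[-0.3,-0.4,0.2],[0,0,0],255],[[0,0,0],[0,0,0],255]]'
python3 arc.py .15 1
python3 - <<'E'
from h import *
im,P,M,K=cam('wrist');save('w2.png',im)
E
```

```text
clock: 5.45
position: [0.6268, -0.257, 0.163]
ee_rot: [-0.629, 0.736, -0.173, -0.18]
ft_force: [4.2, -2.7, -7.1]
grip_width: 0.179
theta 2.052068096639802 r 85.37686151025285 z 37.43979263394956
2.2 [-1.22, -0.56, 0.22]
```

View pics/w2.png

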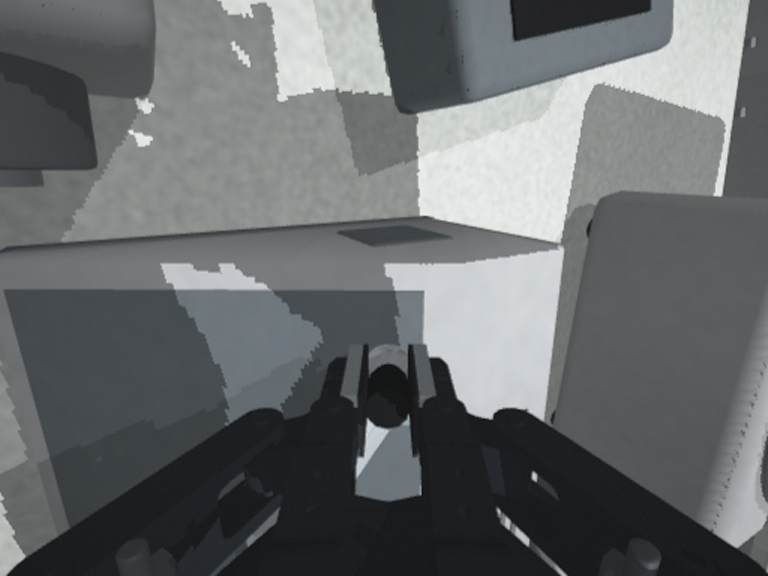

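```bash
python3 -m pendant '[[[0,0,0],[0,0,0],140],[[0,0,0],[0,0,0],140],[[0,0,0],[0,0,0],140],[[0.2,1.2,2.1],[0,0,0],140],[[0.3,1.8,3.2],[0,0,0],140],[[0.3,1.8,3.2],[0,0,0],140],[[0,1,3],[0,0,0],140],[[0,0,0],[0,0,0],140]]'
python3 - <<'E'
from h import *
for n in('top','scene'):
    im,P,M,K=cam(n); save(n+'1.png',im); np.savez(n+'1.npz',im=im,P=P,M=M,K=K)
print(manip.get_obs())
E
```

```text
clock: 6.5
position: [0.6323, -0.2011, 0.2844]
ee_rot: [-0.627, 0.737, -0.174, -0.183]
ft_force: [0.2, -0.7, 0.1]
grip_width: 0.446
{'clock': 6.6, 'joint_pos': array([ 0.367458  ,  0.44143638, -0.51043686,  1.37510636,  0.70648979,
        1.52746359, -1.93340565]), 'joint_velocities': array([ 7.31105277e-03,  1.68507428e-02,  9.31576674e-03,  2.07765163e-02,
       -5.57342879e-05, -5.35311336e-03, -1.73210134e-03]), 'tau': array([-7.31474720e-01, -6.86992264e+01, -6.82491437e+00, -3.92150259e+01,
        2.50126049e+00,  9.14924238e-01,  3.19314853e-02]), 'position': array([ 0.63128215, -0.20222977,  0.28142971]), 'ee_rot': array([-0.62689256,  0.73711024, -0.1720826 , -0.18455837]), 'ft_force': array([ 0.1622904 ,  0.08184632, -0.76750002]), 'torque': array([ 0.53877078, -0.05653381, -0.0251081 ]), 'grip_width': 0.4497527096352321}
```

View pics/scene1.png

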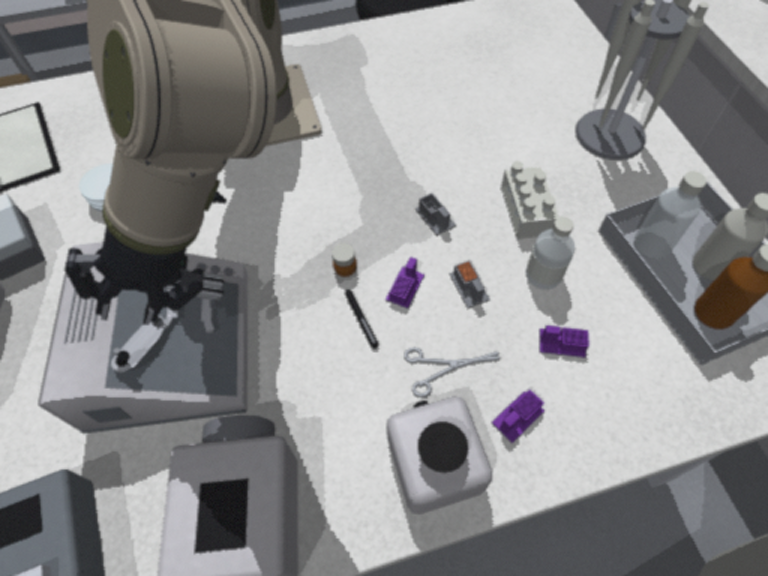

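```bash
python3 -m pendant '[[[-0.5,5.3,0],[3.2,-0.5,0.6],140],[[-0.5,5.3,0],[3.2,-0.5,0.6],140],[[-0.5,5.3,0],[3.2,-0.5,0.6],140],[[-0.5,5.3,0],[3.2,-0.5,0.6],140],[[-0.5,5.3,0],[3.2,-0.5,0.6],140],[[-0.5,5.3,0],[3.2,-0.5,0.6],140],[[-0.5,5.3,-1],[3.2,-0.5,0.6],140],[[-0.5,5.3,-2],[3.2,-0.5,0.6],140],[[-0.5,5,-3],[3.2,-0.5,0.6],140],[[0,0,0],[0,0,0],140]]'
python3 - <<'E'
from h import *
im,P,M,K=cam('wrist');save('w3.png',im);np.savez('w3.npz',im=im,P=P,M=M,K=K);print(R.from_quat(manip.get_obs()['ee_rot']).as_matrix().round(3),manip.get_obs()['joint_pos'])
E
```

```text
clock: 7.85
position: [0.5784, 0.2759, 0.2062]
ee_rot: [-0.678, 0.735, -0.005, 0.009]
ft_force: [-0.1, -0.8, 0.1]
grip_width: 0.448
[[-0.084 -0.996  0.022]
 [-0.996  0.084  0.003]
 [-0.005 -0.022 -1.   ]] [ 0.04840875  0.48542341 -0.77113123  1.457369    0.35435192  1.31791877
 -2.40240412]
```

View pics/w3.png

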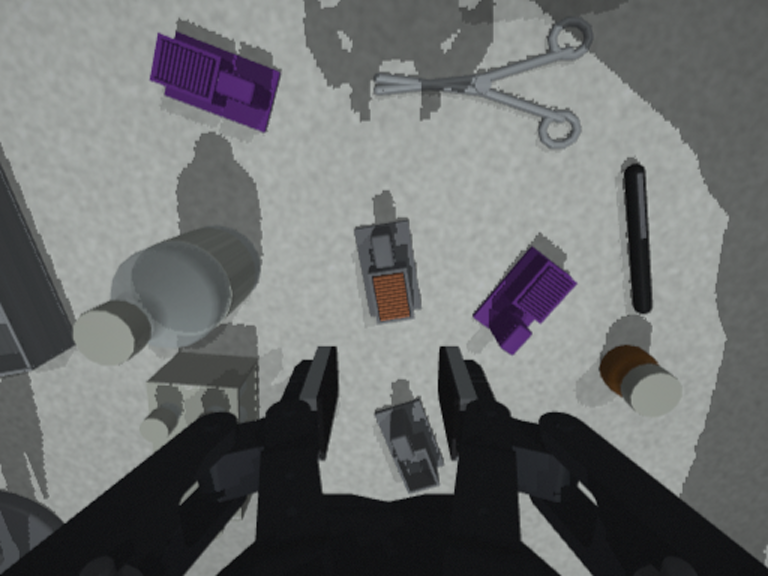

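Run:
```python
from h import *
d=np.load('w3.npz');P=d['P'];im=d['im'].astype(int);v,u=np.mgrid[:384,:512]
box=(u>225)&(u<290)&(v>135)&(v<222)
X,Y,Z=np.moveaxis(P,-1,0)
rib=box&(Z>.042)&(Z<.052);b=np.float32(P[rib][:,:2]*1000);print('rib',rib.sum(),np.median(P[rib],0),cv2.minAreaRect(b))
cop=box&(im[...,0]>im[...,2]+35);print('cop',cop.sum(),P[cop].mean(0),cv2.minAreaRect(np.float32(P[cop][:,:2]*1000)))
base=box&(Z>.003)&(Z<.008);print('base',base.sum(),cv2.minAreaRect(np.float32(P[base][:,:2]*1000)))
al=box&(Z>.003);print('all',cv2.minAreaRect(np.float32(P[al][:,:2]*1000)),np.nanmedian(Z[box&(Z<.003)]))
a=P[cop].mean(0)[:2];r=np.array(cv2.minAreaRect(b)[0])/1000;print(r-a,np.degrees(np.arctan2(*(r-a)[::-1])),np.linalg.norm(r-a))
save('c3.png',im.astype(np.uint8)[130:230,210:310],5)
```

```text
rib 298 [0.59259324 0.2778817  0.04592277] ((592.1173095703125, 278.0269470214844), (23.564590454101562, 15.270519256591797), 4.884320259094238)
cop 583 [nan nan nan] ((552.465087890625, 274.58905029296875), (34.5201416015625, 22.0711612701416), 7.17029333114624)
base 937 ((567.0623168945312, 276.019287109375), (75.96329498291016, 44.0484733581543), 4.685266494750977)
all ((567.0623168945312, 276.019287109375), (75.96329498291016, 44.0484733581543), 4.685266494750977) 0.00013317480406344062
[nan nan] nan nan
```

View pics/c3.png

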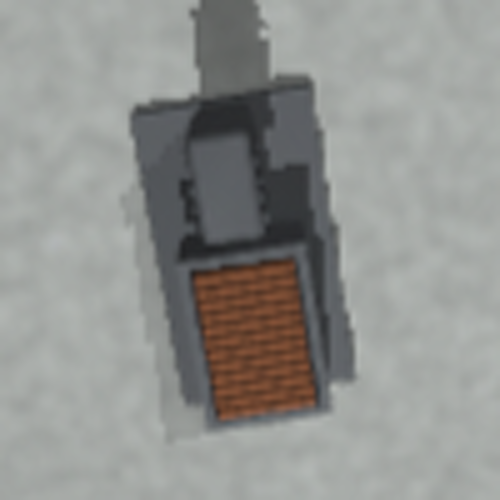

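```bash
cat > need.py <<'E'
from h import *
import sys
# x y z(m) tcp, yaw deg of y_c, tilt deg
x,y,z,yaw=map(float,sys.argv[1:5]);a=np.radians(yaw)
yc=np.array([np.cos(a),np.sin(a),0]);zc=np.array([0,0,1.]);xc=np.cross(yc,zc)
T=np.stack([xc,-yc,-zc],1);o=manip.get_obs()
print('clk %.2f'%o['clock'],'need cm',((np.array([x,y,z])-o['position'])*100).round(2),'rot',(R.from_matrix(T)*R.from_quat(o['ee_rot']).inv()).as_rotvec(degrees=True).round(2),'F',np.round(o['ft_force'],1),'w',round(o['grip_width'],3),'j',np.round(o['joint_pos'],2))
E
python3 -m pendant '[[[0.7,0.1,-2],[0,0.6,4.8],140],[[0.7,0.1,-3],[0,0.6,4.8],140],[[0,0,-3],[0,0,0],140],[[0,0,-3],[0,0,0],140],[[0,0,0],[0,0,0],140]]'
python3 need.py .5921 .278 .032 4.7
```

```text
clock: 8.52
position: [0.5984, 0.2664, 0.094]
ee_rot: [0.734, -0.679, 0.001, 0.0]
ft_force: [-0.8, 0.4, 0.5]
grip_width: 0.45
clk 8.53 need cm [-0.63  1.16 -6.2 ] rot [0.1  0.09 0.27] F [-0.8  0.4  0.5] w 0.45 j [ 0.04  0.63 -0.74  1.51  0.45  1.17 -2.28]
```

```bash
python3 -m pendant '[[[-0.6,1.1,-0.5],[0,0,0],140],[[0,0,-0.8],[0,0,0],140],[[0,0,0],[0,0,0],140]]'
python3 need.py .5921 .278 .032 4.7
```

```text
clock: 8.9
position: [0.5937, 0.2779, 0.0836]
ee_rot: [0.733, -0.68, 0.002, -0.001]
ft_force: [0.8, -0.5, 0.5]
grip_width: 0.45
clk 8.90 need cm [-0.16  0.01 -5.16] rot [0.05 0.31 0.37] F [ 0.8 -0.5  0.5] w 0.45 j [ 0.02  0.64 -0.74  1.52  0.46  1.15 -2.3 ]
```

```bash
python3 -m pendant '[[[-0.15,0,-1.2],[0,0.3,0.3],140],[[0,0,-1.2],[0,0,0],140],[[0,0,0],[0,0,0],140]]'
python3 need.py .5921 .278 .032 4.7
```

```text
clock: 9.28
position: [0.5924, 0.2778, 0.0584]
ee_rot: [0.735, -0.678, 0.001, 0.0]
ft_force: [0.2, -0.3, 0.3]
grip_width: 0.452
clk 9.28 need cm [-0.03  0.02 -2.64] rot [0.06 0.03 0.05] F [ 0.2 -0.3  0.3] w 0.452 j [ 0.01  0.67 -0.73  1.54  0.48  1.12 -2.31]
```

```bash
python3 -m pendant '[[[0,0,-1.3],[0,0,0],140],[[0,0,-1.2],[0,0,0],140],[[0,0,-0.1],[0,0,0],140],[[0,0,0],[0,0,0],140]]'
python3 need.py .5921 .278 .032 4.7
python3 - <<'E'
from h import *
im,P,M,K=cam('wrist');save('w4.png',im)
E
```

```text
clock: 9.78
position: [0.5923, 0.2777, 0.0301]
ee_rot: [0.735, -0.678, 0.0, 0.0]
ft_force: [-0.1, 0.4, -1.7]
grip_width: 0.448
clk 9.78 need cm [-0.02  0.03  0.19] rot [0.06 0.   0.06] F [-0.1  0.4 -1.7] w 0.448 j [ 0.    0.71 -0.71  1.55  0.5   1.07 -2.32]
```

View pics/w4.png

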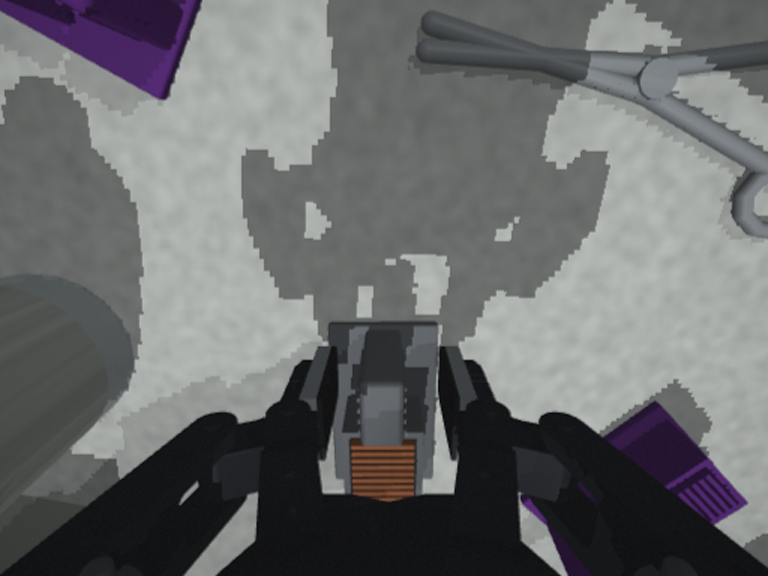

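```bash
python3 -m pendant '[[[0,0,0.35],[0,0,0],140],[[0,0,0],[0,0,0],140],[[0,0,0],[0,0,0],255],[[0,0,0],[0,0,0],255],[[0,0,0],[0,0,0],255],[[0,0,0],[0,0,0],255]]' 50
python3 need.py .5921 .278 .034 4.7
```

```text
clock: 10.58
position: [0.593, 0.2781, 0.0353]
ee_rot: [0.735, -0.678, 0.001, -0.001]
ft_force: [0.5, 1.4, 1.0]
grip_width: 0.153
clk 10.57 need cm [-0.09 -0.01 -0.13] rot [0.02 0.12 0.06] F [0.5 1.4 1. ] w 0.153 j [ 0.    0.7  -0.71  1.55  0.5   1.08 -2.32]
```

```bash
python3 -m pendant '[[[0,0,2],[0,0,0],255],[[0,0,5],[0,0,0],255],[[0,-1,6],[0,0,0],255],[[0,-3,6],[0,0,0],255],[[0,0,0],[0,0,0],255]]'
python3 - <<'E'
from h import *
D=deck()
for f in('w1','top1','scene1'):
    d=np.load(f+'.npz');q=((d['P']-O0)@D).reshape(-1,3)*1000;X,Y,Z=q.T
    for nm,a,b in(('L',-64,-40),('R',-16,8)):
        m=(Z>6)&(Z<12)&(Y>-34)&(Y<12)&(X>a)&(X<b)
        if m.sum()>5: print(f,nm,m.sum(),np.median(q[m],0).round(1),np.percentile(q[m],3,axis=0).round(1),np.percentile(q[m],97,axis=0).round(1))
im,P,M,K=cam('scene');save('s5.png',im);np.savez('s5.npz',im=im,P=P)
im,P,M,K=cam('top');np.savez('t5.npz',im=im,P=P)
save('t5.png',im[150:280,300:430],4.5)
im,P,M,K=cam('wrist');save('w5.png',im)
for f in('t5','s5'):
    d=np.load(f+'.npz');q=((d['P']-O0)@D).reshape(-1,3)*1000;X,Y,Z=q.T
    for nm,a,b in(('L',-64,-40),('R',-16,8),('head',-70,15),('cover',0,110)):
        m=(Z>6)&(Z<12)&(Y>-34)&(Y<12)&(X>a)&(X<b)
        if nm=='head': m=(Z>44)&(Z<54)&(Y<-25)&(X>a)&(X<b)
        if nm=='cover': m=(Z>36)&(Z<44)&(Y>40)&(Y<110)&(X>20)
        if m.sum()>5: print(f,nm,m.sum(),np.median(q[m],0).round(1),np.percentile(q[m],3,axis=0).round(1),np.percentile(q[m],97,axis=0).round(1))
E
```

```text
clock: 11.2
position: [0.5914, 0.2401, 0.2302]
ee_rot: [0.736, -0.677, 0.001, -0.001]
ft_force: [0.9, 0.7, -1.1]
grip_width: 0.156
w1 L 530 [-53.8 -18.2   9.7] [-61.2 -33.5   8.3] [-46.1  -2.   10.9]
w1 R 479 [ -3.  -20.8   9.6] [ -9.6 -33.3   7.6] [ 4.1 -8.9 10.8]
scene1 L 83 [-55.6 -16.3  10.3] [-62.4 -32.9   7.7] [-47.4   5.1  11.9]
scene1 R 49 [ -0.9 -11.4  10.4] [-10.5 -20.3   7.7] [ 3.4  7.2 11.9]
t5 L 41 [-55.1 -14.4   9. ] [-60.9 -26.1   6.6] [-47.4   3.3  11.5]
t5 R 45 [ -0.7 -15.4   9.3] [ -9.1 -27.2   6.2] [ 5.2  4.1 11.9]
t5 head 245 [-24.7 -52.2  46.4] [-64.5 -69.4  44.2] [ 10.1 -38.3  50.2]
t5 cover 28 [57.1 74.9 40.1] [51.4 68.9 38.4] [64.5 82.7 41.8]
s5 L 79 [-56.3 -16.7  10. ] [-62.7 -33.3   7.5] [-47.3   4.8  11.9]
s5 R 80 [ -2.7 -17.1  10.2] [-10.5 -32.2   7.7] [ 3.7  5.4 11.8]
s5 head 396 [-30.9 -55.8  47.2] [ -66.2 -524.3   44.3] [  8.8 -36.   51.1]
s5 cover 52 [56.  78.3 40.5] [49.8 70.9 37.6] [62.7 84.9 42.4]
```

View pics/s5.png

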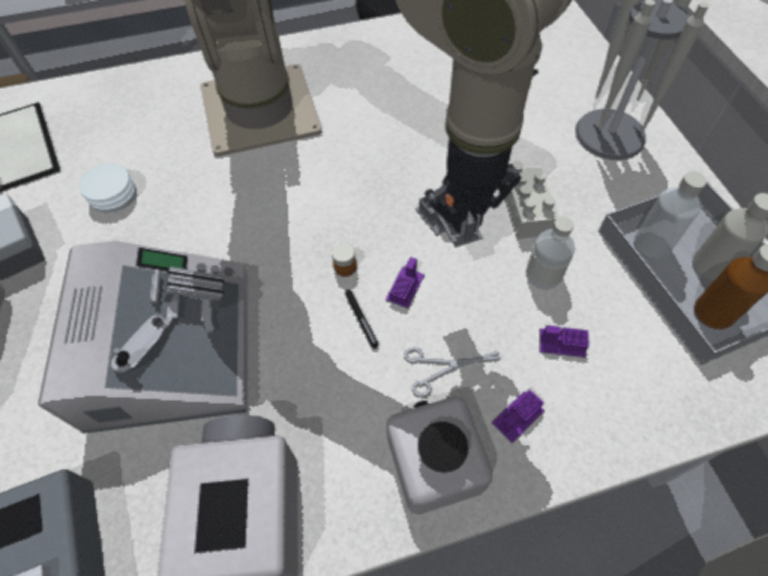

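View pics/t5.png

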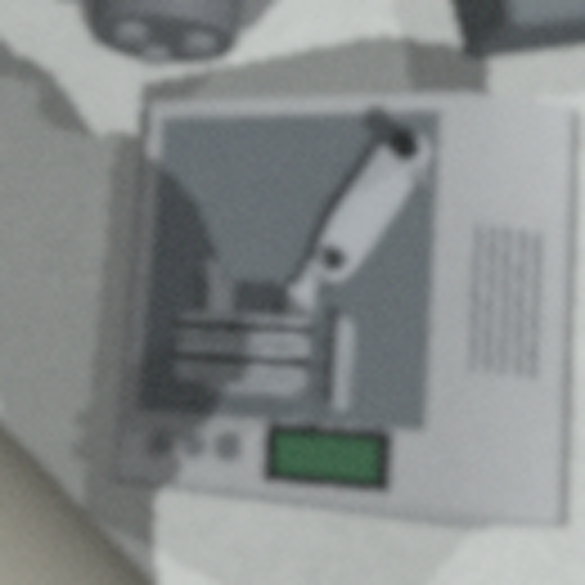

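View pics/w5.png

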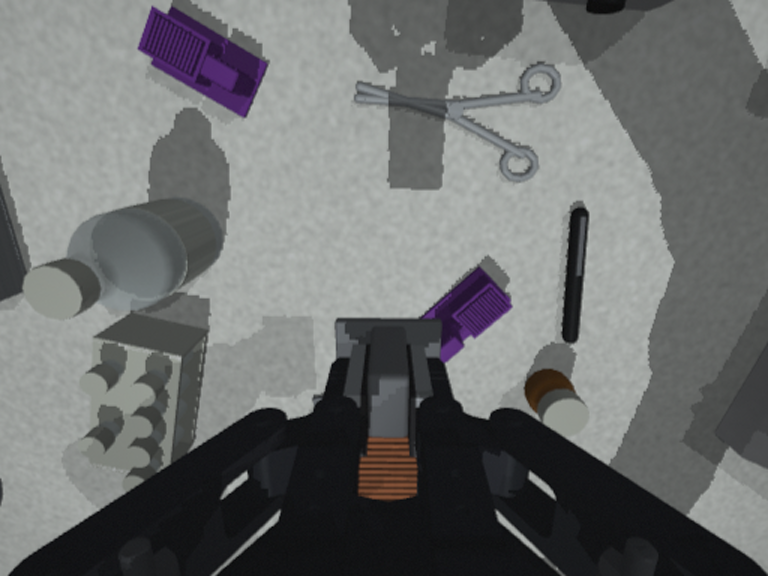

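```bash
python3 st.py -28.4 88 75
python3 - <<'E'
from h import *
D=deck()
for f in('w1','t5','s5'):
    d=np.load(f+'.npz');q=((d['P']-O0)@D).reshape(-1,3)*1000;X,Y,Z=q.T
    for nm,a,b in(('L',-66,-40),('R',-16,10)):
        m=(Z>7)&(Z<12)&(Y>-34)&(Y<-8)&(X>a)&(X<b)
        if m.sum()>5: print(f,nm,m.sum(),np.polyfit(Y[m],X[m],1))
    m=(Z>44)&(Z<54)&(Y<-25)&(Y>-75)&(X>-75)&(X<15);r=cv2.minAreaRect(np.float32(q[m][:,:2]));print(f,'head',r)
    m=(abs(Z)<2)&(X>-25)&(X<85)&(Y>80)&(Y<125)
    xs=np.arange(-25,85,5);ys=[Y[m&(abs(X-x)<3)].max() if (m&(abs(X-x)<3)).any() else np.nan for x in xs];print('edge',np.polyfit(xs,ys,1))
E
```

```text
clk 11.35 deckpos mm [-332.4  -39.2  332.6] need cm [  5.86 -40.8   -7.1 ] rot [-30.01   0.97 -14.33] F [-0.1  0.4 -1.1] w 0.153 j [ 0.12  0.49 -0.8   1.42  0.35  1.38 -2.18]
w1 L 453 [ 3.85421943e-02 -5.20823913e+01]
w1 R 471 [-0.05958817 -4.07686296]
w1 head ((-51.552494049072266, -52.837486267089844), (33.45680618286133, 33.79116439819336), 0.85880446434021)
edge [2.15262683e-03 1.18109152e+02]
t5 L 27 [ -0.11546764 -55.48306421]
t5 R 31 [ 0.04798976 -2.00719709]
t5 head ((-28.087833404541016, -54.54264450073242), (81.12529754638672, 39.09488296508789), 2.5633432865142822)
edge [1.51107625e-03 1.16502096e+02]
s5 L 58 [  0.07924301 -52.78072695]
s5 R 64 [-0.08417925 -5.7853691 ]
s5 head ((-28.38518524169922, -52.85174560546875), (80.95622253417969, 38.48918533325195), 0.4151691794395447)
edge [3.95119058e-03 1.19131254e+02]
```

```bash
python3 -m pendant '[[[0.7,-5,0.5],[-3.75,0.1,-1.8],255],[[0.7,-5,0],[-3.75,0.1,-1.8],255],[[0.7,-5,0],[-3.75,0.1,-1.8],255],[[0.7,-5,0],[-3.75,0.1,-1.8],255],[[0.7,-5,0],[-3.75,0.1,-1.8],255],[[0.7,-5,0],[-3.75,0.1,-1.8],255],[[0.7,-4,0],[-3.75,0.1,-1.8],255],[[0.7,-3,0],[-3.75,0.1,-1.8],255],[[0,0,0],[0,0,0],255]]'
python3 st.py -28.4 88 75
```

```text
clock: 12.48
position: [0.6387, -0.1469, 0.2167]
ee_rot: [-0.616, 0.739, -0.167, -0.215]
ft_force: [-1.0, 0.0, -1.5]
grip_width: 0.155
clk 12.47 deckpos mm [-12.1  76.1 139.2] need cm [ 0.86 -1.97 -6.37] rot [ 1.42 -1.34  0.82] F [-1.   0.  -1.5] w 0.155 j [ 0.26  0.54 -0.51  1.39  0.75  1.56 -2.09]
```

```bash
python3 -m pendant '[[[0.6,-0.5,-2],[0.7,-0.7,0.4],255],[[0.2,-0.9,-2.4],[0.7,-0.7,0.4],255],[[0,-0.4,-1.8],[0,0,0],255],[[0,0,0],[0,0,0],255]]'
python3 st.py -28.4 88 55
```

```text
clock: 12.98
position: [0.6453, -0.163, 0.1502]
ee_rot: [-0.624, 0.738, -0.165, -0.198]
ft_force: [0.2, 0.4, -1.2]
grip_width: 0.155
clk 12.97 deckpos mm [-32.6  85.5  74.3] need cm [ 0.02 -1.35 -1.46] rot [-0.19 -0.19 -0.19] F [ 0.2  0.4 -1.2] w 0.155 j [ 0.29  0.59 -0.5   1.46  0.77  1.42 -2.12]
```

```bash
python3 -m pendant '[[[0,-0.7,-0.7],[0,0,0],255],[[0,-0.6,-0.7],[0,0,0],255],[[0,0,0],[0,0,0],255]]'
python3 st.py -28.4 88 37
python3 - <<'E'
from h import *
im,P,M,K=cam('wrist');save('w6.png',im);np.savez('w6.npz',im=im,P=P)
im,P,M,K=cam('scene');save('s6.png',im[120:290,50:220],3.5);np.savez('s6.npz',im=im,P=P)
E
```

```text
clock: 13.35
position: [0.646, -0.1759, 0.1368]
ee_rot: [-0.624, 0.738, -0.165, -0.197]
ft_force: [-0.2, 0.8, -1.6]
grip_width: 0.155
clk 13.35 deckpos mm [-28.4  88.4  56.3] need cm [-0.2  -0.94 -1.68] rot [-0.19 -0.1  -0.25] F [-0.2  0.8 -1.6] w 0.155 j [ 0.3   0.6  -0.49  1.46  0.78  1.39 -2.12]
```

View pics/w6.png

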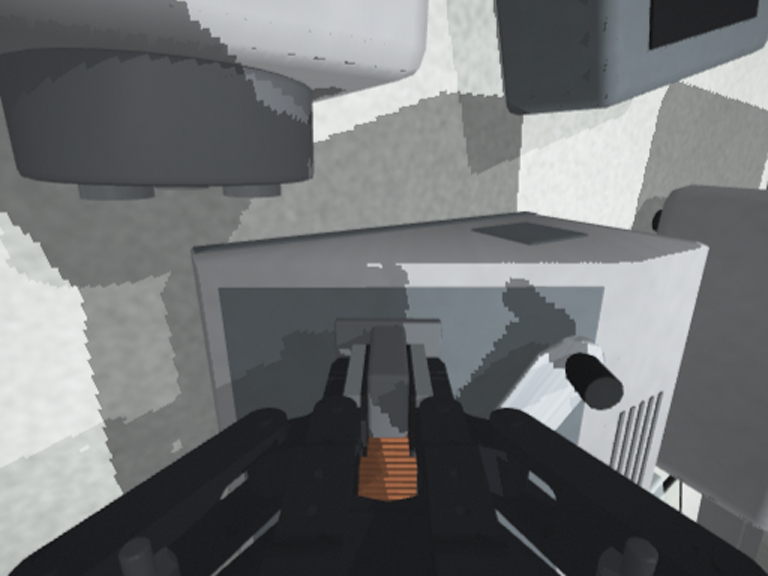

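View pics/s6.png

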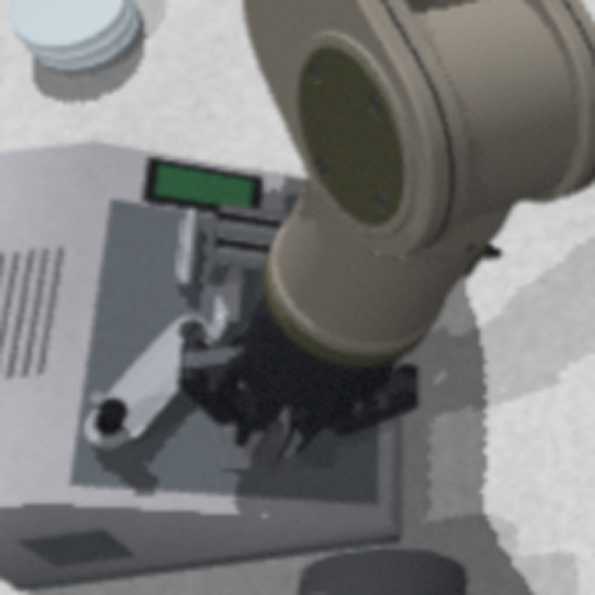

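Run:
```python
from h import *
D=deck();d=np.load('w6.npz');q=((d['P']-O0)@D)*1000
v,u=np.mgrid[:384,:512]
for a,b in((225,240),(278,292)):
    m=(v>214)&(v<228)&(u>a)&(u<b);print(np.median(q[m],0).round(1),np.percentile(q[m],5,axis=0).round(1),np.percentile(q[m],95,axis=0).round(1))
m=(v>210)&(v<240)&(u>220)&(u<300)&(q[...,2]>20)&(q[...,2]<32);p=q[m];print(len(p),p.min(0),p.max(0)); A=np.c_[p[:,:2],np.ones(len(p))];print(np.linalg.lstsq(A,p[:,2],rcond=None)[0])
m=(v>215)&(v<300)&(u>240)&(u<280)&(q[...,2]>62)&(q[...,2]<72);p=q[m];print('rib',len(p),np.median(p,0),p.min(0),p.max(0))
```

```text
[nan nan nan] [nan nan nan] [nan nan nan]
[-10.7  96.4  25.3] [-14.3  92.4  24.3] [ -7.1 100.3  26.2]
1211 [-49.07868562  83.69558953  20.3473329 ] [ -5.13407984 101.27941788  31.95539661]
[-1.07374621e-03 -1.88404276e-02  2.70675851e+01]
rib 1390 [-26.68312241  91.05549265  66.19117623] [-35.52280104  75.97109578  62.03716828] [-16.98607546 100.75030907  71.98946142]
```

```bash
python3 -m pendant '[[[-0.1,-0.5,-0.85],[-0.2,-0.1,-0.2],255],[[-0.1,-0.35,-0.75],[0,0,0],255],[[0,0,0],[0,0,0],255]]'
python3 st.py -28.8 75 37
```

```text
clock: 13.82
position: [0.6444, -0.184, 0.1205]
ee_rot: [-0.623, 0.738, -0.167, -0.197]
ft_force: [0.7, 0.5, -0.1]
grip_width: 0.158
clk 13.82 deckpos mm [-29.3  88.1  38.1] need cm [-1.31  0.12 -0.07] rot [ 0.01  0.08 -0.09] F [ 0.7  0.5 -0.1] w 0.158 j [ 0.31  0.62 -0.48  1.48  0.79  1.36 -2.13]
```

```bash
python3 -m pendant '[[[-0.65,0.08,-0.05],[0,0,0],255],[[-0.6,0.1,-0.04],[0,0,0],255],[[0,0,0],[0,0,0],255]]'
python3 st.py -28.8 60 37
```

```text
clock: 14.2
position: [0.631, -0.1817, 0.1198]
ee_rot: [-0.623, 0.738, -0.167, -0.197]
ft_force: [-0.7, -0.3, -0.7]
grip_width: 0.154
clk 14.20 deckpos mm [-29.7  74.5  37.5] need cm [-1.44  0.15  0.  ] rot [ 0.    0.09 -0.11] F [-0.7 -0.3 -0.7] w 0.154 j [ 0.32  0.59 -0.49  1.52  0.79  1.35 -2.14]
```

```bash
python3 -m pendant '[[[-0.65,0.0,0.02],[0,0,0],255],[[-0.6,0.08,-0.02],[0,0,0],255],[[0,0,0],[0,0,0],255]]'
python3 st.py -28.8 45 37
```

```text
clock: 14.58
position: [0.6177, -0.1808, 0.1203]
ee_rot: [-0.623, 0.738, -0.168, -0.197]
ft_force: [0.7, -0.6, -0.5]
grip_width: 0.153
clk 14.57 deckpos mm [-28.3  61.2  37.2] need cm [-1.59  0.31 -0.04] rot [ 0.01  0.12 -0.12] F [ 0.7 -0.6 -0.5] w 0.153 j [ 0.33  0.57 -0.49  1.56  0.78  1.34 -2.15]
```

```bash
python3 -m pendant '[[[-0.6,0.13,-0.03],[0,0,0],255],[[-0.6,0.12,-0.02],[0,0,0],255],[[0,0,0],[0,0,0],255]]'
python3 st.py -28.8 30 37
```

```text
clock: 14.95
position: [0.6049, -0.178, 0.1198]
ee_rot: [-0.623, 0.738, -0.168, -0.197]
ft_force: [-0.1, 0.0, -0.8]
grip_width: 0.158
clk 14.95 deckpos mm [-29.   48.1  37. ] need cm [-1.79  0.29  0.01] rot [ 0.01  0.13 -0.12] F [-0.1  0.  -0.8] w 0.158 j [ 0.33  0.54 -0.5   1.6   0.78  1.33 -2.16]
```

```bash
python3 -m pendant '[[[-0.6,0.1,0.0],[0,0,0],255],[[-0.6,0.1,0],[0,0,0],255],[[-0.6,0.1,0],[0,0,0],255],[[0,0,0],[0,0,0],255]]'
python3 st.py -28.8 10 37
```

```text
clock: 15.45
position: [0.5856, -0.1748, 0.1198]
ee_rot: [-0.623, 0.738, -0.168, -0.197]
ft_force: [-0.3, 0.8, -0.7]
grip_width: 0.156
clk 15.45 deckpos mm [-28.9  28.6  37. ] need cm [-1.83  0.31  0.  ] rot [ 0.01  0.13 -0.13] F [-0.3  0.8 -0.7] w 0.156 j [ 0.34  0.5  -0.5   1.66  0.77  1.31 -2.18]
```

```bash
python3 -m pendant '[[[-0.6,0.1,0.0],[0,0,0],255],[[-0.6,0.1,0],[0,0,0],255],[[-0.6,0.1,0],[0,0,0],255],[[-0.4,0.07,0],[0,0,0],255],[[0,0,0],[0,0,0],255]]'
python3 st.py -28.8 -7 37
```

```text
clock: 16.08
position: [0.562, -0.1709, 0.1199]
ee_rot: [-0.623, 0.738, -0.168, -0.197]
ft_force: [0.6, -0.2, 0.1]
grip_width: 0.157
clk 16.07 deckpos mm [-28.7   4.7  37. ] need cm [-1.15  0.21 -0.01] rot [ 0.02  0.15 -0.13] F [ 0.6 -0.2  0.1] w 0.157 j [ 0.36  0.46 -0.51  1.72  0.75  1.29 -2.19]
```

```bash
python3 -m pendant '[[[-0.4,0.07,-0.03],[0,0,0],255],[[-0.4,0.07,-0.03],[0,0,0],255],[[0,0,0],[0,0,0],255]]'
python3 st.py -28.8 -7 37
python3 -m pendant '[[[-0.2,0.03,0],[0,0,0],255],[[0,0,0],[0,0,0],255]]'
python3 st.py -28.8 -7 37
```

```text
clock: 16.45
position: [0.5536, -0.1694, 0.1192]
ee_rot: [-0.623, 0.738, -0.168, -0.197]
ft_force: [-0.1, 0.2, -1.1]
grip_width: 0.153
clk 16.45 deckpos mm [-29.1  -3.9  36.5] need cm [-0.31  0.06  0.06] rot [ 0.01  0.15 -0.12] F [-0.1  0.2 -1.1] w 0.153 j [ 0.36  0.44 -0.52  1.74  0.75  1.28 -2.2 ]
clock: 16.7
position: [0.5523, -0.169, 0.1196]
ee_rot: [-0.623, 0.738, -0.168, -0.196]
ft_force: [1.8, -0.3, -0.2]
grip_width: 0.157
clk 16.70 deckpos mm [-29.1  -5.2  36.8] need cm [-0.18  0.02  0.03] rot [ 0.01  0.25 -0.17] F [ 1.8 -0.3 -0.2] w 0.157 j [ 0.36  0.44 -0.52  1.75  0.75  1.28 -2.2 ]
```

```bash
for i in 1 2; do :; done; python3 -m pendant '[[[-0.25,0.04,0],[0,0,0],255],[[0,0,0],[0,0,0],255]]'
python3 st.py -28.8 -7 37
python3 -m pendant '[[[-0.3,0.05,0],[0,0,0],255],[[0,0,0],[0,0,0],255]]'
python3 st.py -28.8 -7 37
```

```text
clock: 16.95
position: [0.5519, -0.1683, 0.1202]
ee_rot: [-0.623, 0.738, -0.17, -0.194]
ft_force: [0.1, -1.5, -3.0]
grip_width: 0.153
clk 16.95 deckpos mm [-29.3  -5.7  37.6] need cm [-0.14 -0.05 -0.03] rot [-0.02  0.52 -0.3 ] F [ 0.1 -1.5 -3. ] w 0.153 j [ 0.36  0.44 -0.52  1.75  0.75  1.28 -2.2 ]
clock: 17.2
position: [0.5515, -0.1683, 0.1202]
ee_rot: [-0.624, 0.738, -0.172, -0.192]
ft_force: [-0.3, -0.8, -2.0]
grip_width: 0.155
clk 17.20 deckpos mm [-29.2  -6.1  37.7] need cm [-0.11 -0.05 -0.04] rot [-0.05  0.84 -0.43] F [-0.3 -0.8 -2. ] w 0.155 j [ 0.36  0.43 -0.52  1.76  0.75  1.27 -2.2 ]
```

```bash
python3 -m pendant '[[[-0.3,0.05,-0.1],[0,0.8,-0.4],255]]'
python3 st.py -28.8 -7 36
python3 -m pendant '[[[-0.6,0.1,0],[0,0,0],255]]'
python3 st.py -28.8 -7 36
```

```text
clock: 17.32
position: [0.5511, -0.168, 0.1202]
ee_rot: [-0.623, 0.739, -0.169, -0.195]
ft_force: [19.2, -6.3, -2.1]
grip_width: 0.153
clk 17.32 deckpos mm [-29.4  -6.5  37.8] need cm [-0.07 -0.13 -0.13] rot [-0.03  0.36 -0.16] F [19.2 -6.3 -2.1] w 0.153 j [ 0.36  0.44 -0.52  1.75  0.75  1.28 -2.2 ]
clock: 17.45
position: [0.5491, -0.1673, 0.1209]
ee_rot: [-0.623, 0.738, -0.171, -0.192]
ft_force: [35.9, -14.0, -23.2]
grip_width: 0.154
clk 17.45 deckpos mm [-29.3  -8.6  38.5] need cm [ 0.13 -0.19 -0.19] rot [-0.06  0.83 -0.35] F [ 35.9 -14.  -23.2] w 0.154 j [ 0.36  0.43 -0.52  1.76  0.75  1.27 -2.2 ]
```

```bash
python3 -m pendant '[[[0.1,0,0],[0,0.7,-0.3],255],[[0,-0.1,-0.17],[0,0,0],255],[[0,0,0],[0,0,0],255]]' 20
python3 st.py -28.8 -7 36
python3 - <<'E'
from h import *
im,P,M,K=cam('wrist');save('w7.png',im);np.savez('w7.npz',im=im,P=P)
E
```

```text
clock: 17.82
position: [0.5502, -0.1682, 0.1198]
ee_rot: [-0.622, 0.739, -0.167, -0.197]
ft_force: [-1.0, 1.6, 2.2]
grip_width: 0.154
clk 17.82 deckpos mm [-29.3  -7.4  37.2] need cm [ 0.02 -0.11 -0.08] rot [-0.05  0.13 -0.01] F [-1.   1.6  2.2] w 0.154 j [ 0.36  0.44 -0.52  1.75  0.75  1.28 -2.2 ]
```

View pics/w7.png

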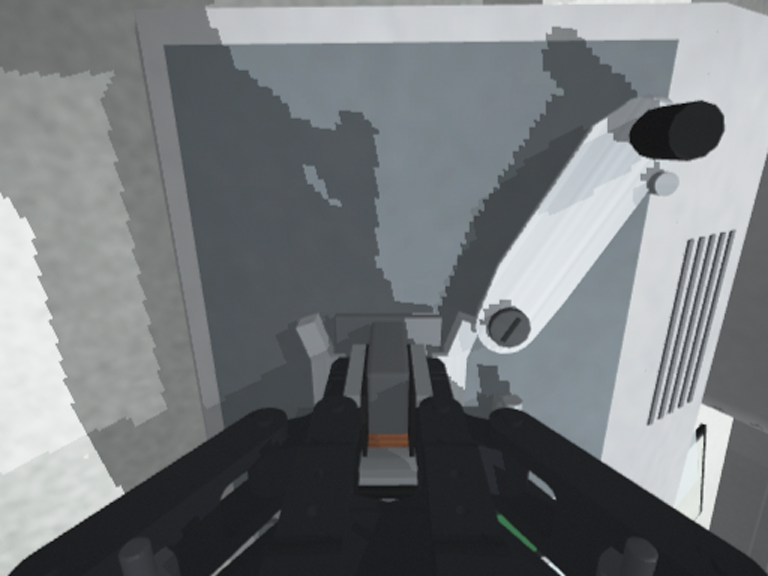

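Run:
```python
from h import *
D=deck();d=np.load('w7.npz');q=((d['P']-O0)@D)*1000
v,u=np.mgrid[:384,:512]
m=(v>207)&(v<226)&(u>222)&(u<296)&(q[...,2]>3.5)&(q[...,2]<8.2);p=q[m];print(len(p),p.min(0),p.max(0),np.median(p,0));A=np.c_[p[:,:2],np.ones(len(p))];print(np.linalg.lstsq(A,p[:,2],rcond=None)[0])
for a,b in((190,222),(296,316)):
    m=(v>200)&(v<240)&(u>a)&(u<b)&(q[...,2]>8)&(q[...,2]<13);p=q[m];print('flare',len(p),p.min(0),p.max(0))
```

```text
879 [-50.00073367  -2.65960505   3.57817043] [-5.91393452  7.83965471  8.05375541] [-28.80326122   3.98702004   6.21122383]
[-3.17243120e-04 -4.92713381e-02  6.29905211e+00]
flare 358 [-64.33660955 -10.15867344   8.05446863] [-50.94312187   6.41950421  11.15493771]
flare 329 [ -4.29685576 -10.41718673   8.01159461] [ 6.58885911  7.0079905  11.29504293]
```

```bash
python3 -m pendant '[[[0,-0.06,-0.1],[0,0,0],255],[[0,0,0],[0,0,0],180],[[0,0,0],[0,0,0],165],[[0,0,0],[0,0,0],165],[[0,0,0],[0,0,0],165]]' 20
python3 st.py -28.8 -7 36
```

```text
clock: 18.5
position: [0.5494, -0.1687, 0.1187]
ee_rot: [-0.622, 0.739, -0.167, -0.197]
ft_force: [0.2, 0.2, -0.6]
grip_width: 0.347
clk 18.50 deckpos mm [-29.3  -8.1  35.9] need cm [ 0.1  -0.06  0.03] rot [-0.03  0.06  0.  ] F [ 0.2  0.2 -0.6] w 0.347 j [ 0.36  0.44 -0.52  1.75  0.75  1.28 -2.2 ]
```

Released with no residual force. Retreat along the deck normal, then look.

```bash
python3 -m pendant '[[[0.1,0.5,0.9],[0,0,0],165],[[0.17,1,1.75],[0,0,0],165],[[0.25,1.5,2.6],[0,0,0],165],[[0.3,2,3.5],[0,0,0],165],[[0.3,2,3.5],[0,0,0],165],[[0,0,0],[0,0,0],165]]'
python3 - <<'E'
from h import *
D=deck()
im,P,M,K=cam('wrist');save('w8.png',im);q=((P-O0)@D)*1000
X,Y,Z=np.moveaxis(q,-1,0)
m=(Z>42)&(Z<50)&(Y>-32)&(Y<20)&(X>-45)&(X<-10);print('rib top',m.sum(),np.median(q[m],0),cv2.minAreaRect(np.float32(q[m][:,:2])))
m=(Z>3.5)&(Z<8)&(Y>-25)&(Y<12)&(X>-52)&(X<-4);print('base z',np.median(q[m],0),q[m].max(0))
m=(Z>36)&(Z<44)&(X>30)&(Y>40)&(Y<120);k=np.median(q[m],0);print('knob',k,np.arctan2(k[1]-7.5,-(k[0]-17.3)))
im,P,M,K=cam('scene');save('s8.png',im)
E
```

```text
clock: 19.25
position: [0.5613, -0.0921, 0.2511]
ee_rot: [-0.623, 0.739, -0.168, -0.195]
ft_force: [-0.3, -0.1, 0.9]
grip_width: 0.352
rib top 326 [-28.68419369  -5.23227845  45.00383743] ((-29.195308685302734, -5.62637996673584), (15.329590797424316, 23.199735641479492), 0.45931026339530945)
base z [-21.31510412  -4.71887138   4.38881461] [-6.66800881  7.26122697  7.61441048]
knob [57.3195653  76.97105608 39.46803181] 2.0934276027125858
```

View pics/w8.png

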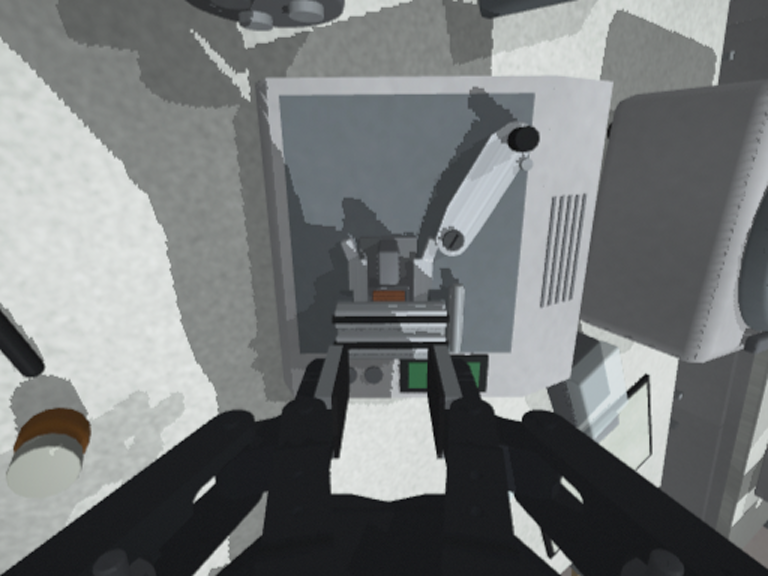

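View pics/s8.png

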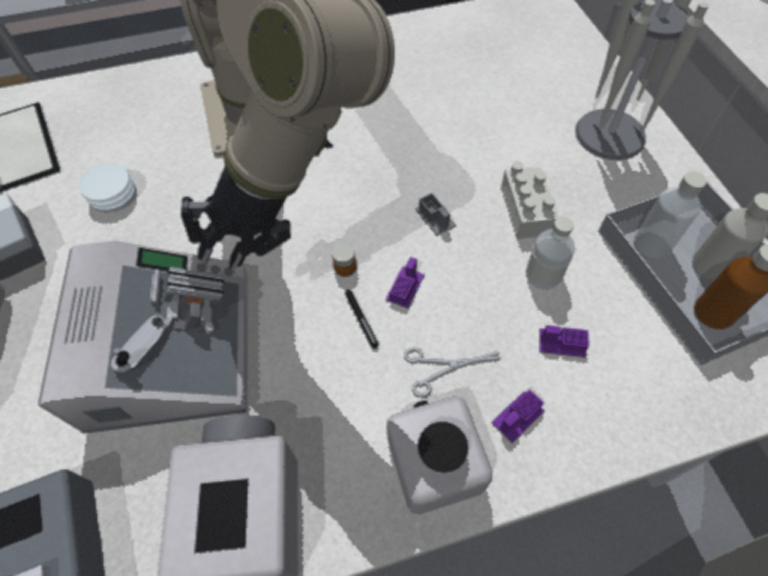

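```bash
python3 -m pendant '[[[0,0,0],[0,0,0],165],[[0,0,0],[0,0,0],165]]'; python3 -c "
from workcell import manip
print(manip.hand_in())"
```

```text
clock: 19.6
position: [0.559, -0.0955, 0.2468]
ee_rot: [-0.622, 0.739, -0.166, -0.198]
ft_force: [-0.0, -0.3, 0.1]
grip_width: 0.35
the job is handed in; nothing more can be done
None
```

I swung the dust cover fully open, slid the full cassette (grey, copper wafers) into the guide magazine end first, let go of it and backed the arm off. I handed in at about 19.6 s; no verdict was reported.

My last checks showed:
- **Cover:** it stands at about 2.09 rad, at its stop.
- **Cassette position:** the slide met a firm stop, about 36 N at the wrist. After release the rib centre lies about 11 mm inside the mouth as I measured it, and under 1 mm off the guide's middle line. It lies flat to within about 3 degrees under the lips.
- **Bench:** the empty cassette and the bystanders look unmoved in the last scene picture. I checked this by eye, not by measurement.
- **Robot:** it is clear of everything, with about zero force on the tool.

One disagreement: early estimates of where the mouth lies along the guide differed by about 4 mm between cameras. I relied on the firm stop and the wrist camera, which agreed to within about 1.5 mm.

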